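Hang the paint mug on the hook stand

ROBOT

A 7-joint arm with a two-finger parallel gripper is mounted at the origin on the work surface. World frame = base frame: x ahead of the robot, y to its left, z up, the work surface at z = 0. Lengths are in m, angles in rad, forces in N, time in s.
With the tool pointing down it reaches from about 0.35 to 0.9 m from the base axis. Payload 8.1 kg.
Tool frame: the origin (TCP) lies on the centre line of the jaws, within the pads' length; the fingertips stand 22 mm ahead of it and the grasp point (between the pads) lies 3 mm ahead of it; z points along the fingers, y is the line along which they close (so a half turn about z gives the same grasp; the last joint's range is limited). The gripper opens to 85 mm and grips with 20 to 120 N. Pads are 22 mm wide; open, the fingers measure 114 mm over their backs; the gripper's body (76 mm by 85 mm) begins 54 mm behind the grasp point. The pads swing forward as they close: fully open they stand 13 mm farther back than shut.
Start: joints at [-1.366, 0.434, 0.025, 1.573, -0.012, 1.134, -0.075], TCP at [0.189, 0.596, 0.253] pointing down, gripper open.
Joint ranges: [-2.62, 2.62], [-0.44, 2.09], [-1.27, 1.32], [0.08, 2.57], [-1.32, 4.46], [0.12, 2], [-2.74, 2.74]. Speed limits (rad/s): [2.22, 2.22, 3.01, 3.01, 3.14, 3.14, 3.14].

INTERFACE

Orientations are given as a 3x3 rotation matrix whose columns are the frame's x, y, z axes.
In Python, from rig import sensors, imaging, env gives the robot as it stands.
- The arm moves only by the tool jog_arm, never from a script. Its argument "plan" is a list of rows, each an object of numbers: "jaw": the opening, from 0 (shut) to 1 (fully open); "dx", "dy", "dz": the shift along the world's x, y, z in units of 60 cm (1.0 is 60 cm); "ax", "ay", "az": the turn, a rotation vector about the world's x, y, z in units of 2 rad (1.0 is 2 rad). A call has 1 to 8 rows; each row is the pose to reach, as a shift and turn from the pose commanded when the call began; what a row does not reach only later rows make up. A row lasts 1/12 s, in which the tool goes at most 41.7 mm and 7.16 degrees, less where a joint would pass 70% of its speed; a pose out of reach is approached as far as the arm can. A call with a number of a shift or a turn outside -1 to 1 is refused whole. A call with a gripper value outside its range is refused whole. The fingers move at their own pace and stop on an object; "force" is the grip in N (left out, the last holds). Time passes only in rows, so rows that repeat a pose let the fingers close. It gives the time, the measured TCP pose, the force, the opening and the grip force at its end, in the units of the state.
- sensors.state(): the state, without advancing time (a new reading comes with each control period).
- imaging.get_image(name): name is "scene" or "top" or "wrist"; returns the picture (400x640x3 uint8, red, green, blue); there is no depth.
- imaging.get_calibration(name): a dict with "K" (3x3 intrinsics, pixels), "rvec" (rotation vector, rad) and "tvec" (3), from world to camera coordinates, as OpenCV has them. Camera axes: x right, y down, z forward; pixel columns grow to the right and rows downward; lengths in m; the calibration is good to about 2 mm. A picture is of the moment at which its call begins: read the wrist's pose just before it. get_calibration takes no time and is no camera call; for the wrist camera it gives the pose at the moment of the call.
- env.finish_job(): hands the job in; it is judged then, once.
The state is a dict: "t": time; "joint_positions": joint angles; "dq": joint speeds; "effort": joint torques, N m; "ee_pos": TCP position; "eef_rot": TCP orientation; "ft_force": force on the tool from outside, world axes, zero at the start; "ft_torque": the same for the moment, N m; "width": opening from 0.0 (shut) to 1.0 (fully open); "finger_force": force on a finger pad.
Only numpy, scipy, OpenCV 4.12 (cv2) and the standard library are available. Lean on these libraries where they do the work, as an engineer would, in place of code of your own. Each camera call takes 0.05 s, during which the arm holds its last target. There are 200 camera calls.

TASK

Lift the red paint mug out of the wooden caddy, stand it upright in the middle of the cork mat and let go of it, then take hold of it afresh and hang it by its handle on the brass hook. Leave it hanging still, and leave the paint bottles and the jar where they are.

Things in the scene. Friction and masses are not known exactly. Their poses are not given: they have to be found in the camera images.
- mug: red cylinder 60 mm in diameter, dark foot, flat steel lid (closed), 120 mm high, 0.3 kg. Origin: centre of underside, z up its axis. Black handle loop in its x-z plane on the -x side, 12 mm thick in y: upright grip bar x -65 to -55, z 19 to 109 mm; struts to the body at z 19 to 29 and 99 to 109. Opening x -55 to -30, z 29 to 99 mm. Starts upright in the caddy's front pocket
- mug_loop (a point): centre of the opening of the mug's handle, at (-42.5, 0, 64) mm in the mug's frame; axes as the mug's
- caddy: fixed light wooden caddy 176 x 88 mm (x, y), 128 mm high, floor 8 mm. Origin: centre of underside; -x side faces the robot. Mug pocket centred at x = -40 mm, 76 mm wide; side walls from x = -70 mm back, as high as the mug's lid, keep fingers off its body; front open for the handle above a 22 mm high lip at x -88 to -82. Rear pocket (x = +43) holds the blue bottle
- mat: fixed round cork mat, 120 mm in diameter, 6 mm thick; origin: centre of its underside
- stand: fixed hook stand, on the other side (left or right) from the caddy. Origin: on the table under the middle of the hook arm. Base plate 150 x 110 x 12 mm centred at x = +25 mm. Brass post 16 mm in diameter at x = +70, 200 mm high. From its top a level round brass arm, 8 mm in diameter, centre 200 mm high, runs towards -x to x = -55, then turns up 20 mm to the tip
- hook_arm (a point): centre line of the hook's level arm at its middle, (0, 0, 200) mm in the stand's frame; axes as the stand's: the arm runs along x, its free end towards -x
- hook_tip (a point): upturned end of the hook, (-62, 0, 220) mm in the stand's frame (a ball end of 4 mm radius is centred here)
- bottle_blue: bystander: blue paint bottle, 54 mm in diameter, 105 mm high, in the caddy's rear pocket; origin: centre of its underside
- jar_yellow: bystander: yellow paint jar, 60 mm in diameter, 75 mm high; origin: centre of its underside
- bottle_green: bystander: green paint bottle, 50 mm in diameter, 110 mm high; origin: centre of its underside
There are look-alikes about, which are no part of the job. There is more than one size of the mat; the one meant has the size given above.

How it is judged:
By the outcome, as a careful person would: the job done as asked, in the order asked, and still so for the second after the job is handed in, with the robot touching nothing.
It also fails if it takes over 64 s, if anything falls off the work surface, if the arm or the gripper's body presses on something with over 40 N, if the wrist force passes 120 N, or if a joint passes its speed limit or range.

## Working session

There is one attempt and no reset: what is moved stays moved. The work goes in short steps, Python scripts to look and compute and a tool call to move; the robot and the scene stay as the last step left them, time stands still between calls to the robot, and variables do not carry over. Pictures are saved under pics/ and viewed, at most 10 in all, crops included, and the job is handed in when it is done.

Besides the shell and the picture viewer there is one more tool, called after "Emit:" by a JSON object that holds its "method" and its "body". jog_arm: Moves the arm, as the interface text tells. Its arguments: {"type":"object","properties":{"plan":{"type":"array"},"force":{"type":"number"}},"required":["plan"]}

```bash
mkdir -p pics; cat > h.py <<'E'
import numpy as np, cv2
from rig import sensors, imaging, env
def cal(n):
    c=imaging.get_calibration(n); return np.array(c["K"],float),cv2.Rodrigues(np.array(c["rvec"],float))[0],np.array(c["tvec"],float).reshape(3)
def ray(c,p):
    K,R,t=c; return -R.T@t, R.T@np.linalg.solve(K,np.array([p[0],p[1],1.]))
def atz(c,p,z):
    o,d=ray(c,p); return o+d*(z-o[2])/d[2]
def tri(*cps):
    A=np.zeros((3,3));b=np.zeros(3)
    for c,p in cps:
        o,d=ray(c,p); d=d/np.linalg.norm(d); M=np.eye(3)-np.outer(d,d); A+=M;b+=M@o
    return np.linalg.solve(A,b)
def proj(c,X):
    K,R,t=c; q=K@(R@np.array(X,float)+t); return q[:2]/q[2]
def snap(n,f):
    im=imaging.get_image(n)[:,:,::-1].copy(); cv2.imwrite('pics/'+f,im); return im
E
python3 - <<'E'
from h import *
for n in("scene","top"):
    snap(n,n+"0.png"); c=cal(n); print(n,c[0].tolist(),(-c[1].T@c[2]).round(3))
print(sensors.state())
E
```

```text
scene [[412.2934650758707, 0.0, 314.8563942442957], [0.0, 412.2934650758707, 203.35705629982155], [0.0, 0.0, 1.0]] [1.102 0.011 0.828]
top [[470.9878425546099, 0.0, 313.4255806499554], [0.0, 470.9878425546099, 196.72105464234383], [0.0, 0.0, 1.0]] [0.369 0.016 1.133]
{'t': 0.1, 'joint_positions': array([-1.36564515,  0.43516024,  0.02495041,  1.57400016, -0.01156679,
        1.13399522, -0.07511354]), 'dq': array([ 0.00143413, -0.00257069, -0.00028557, -0.00320466, -0.0010962 ,
        0.00140652,  0.00096591]), 'effort': array([ 3.40072933e-03, -6.71750665e+01,  1.02818247e+00, -3.16900027e+01,
        1.57322473e-02,  7.07728133e-03, -1.74908195e-05]), 'ee_pos': array([0.18924029, 0.59522322, 0.25260216]), 'eef_rot': array([[-9.53002727e-01,  3.02961582e-01, -2.84853668e-04],
       [ 3.02961679e-01,  9.53001726e-01, -1.38982096e-03],
       [-1.49596320e-04, -1.41080291e-03, -9.99998994e-01]]), 'ft_force': array([ 0.38282473, -0.18884067,  0.66027144]), 'ft_torque': array([-0.03826145, -0.08233675,  0.00579033]), 'finger_force': 0.0, 'width': 1.000644551822491}
```

View pics/scene0.png

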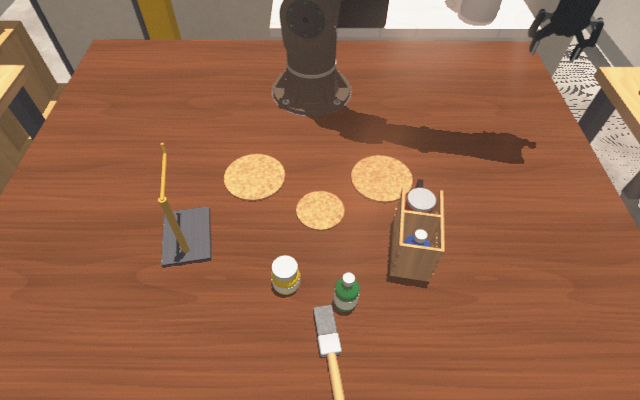

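View pics/top0.png

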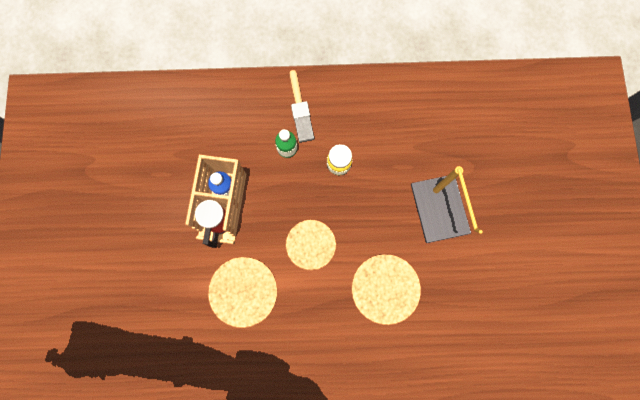

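The 120 mm mat is the small one: about 50 px at top (311,245), where the others are about 68 px. The caddy with the mug is at the left in top (+y) and the stand at the right. I'll enlarge the parts that matter.

```bash
python3 - <<'E'
import cv2,numpy as np
t=cv2.imread('pics/top0.png'); s=cv2.imread('pics/scene0.png')
def g(im,x,y,w,h,k):
    return cv2.resize(im[y:y+h,x:x+w],None,fx=k,fy=k,interpolation=cv2.INTER_CUBIC)
# montage 800x600: 
a=g(t,180,145,80,110,5); b=g(t,400,155,100,110,4)  #400x550, 400x440
M=np.zeros((550,800,3),np.uint8); M[:550,:400]=a; M[:440,400:]=b
cv2.imwrite('pics/ctop.png',M)
a=g(s,380,170,80,120,5)[:600]; b=g(s,145,135,80,140,4)
M=np.zeros((600,720,3),np.uint8); M[:600,:400]=a; M[:560,400:]=b
cv2.imwrite('pics/cscene.png',M)
E
```

```text
(no output)
```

View pics/ctop.png

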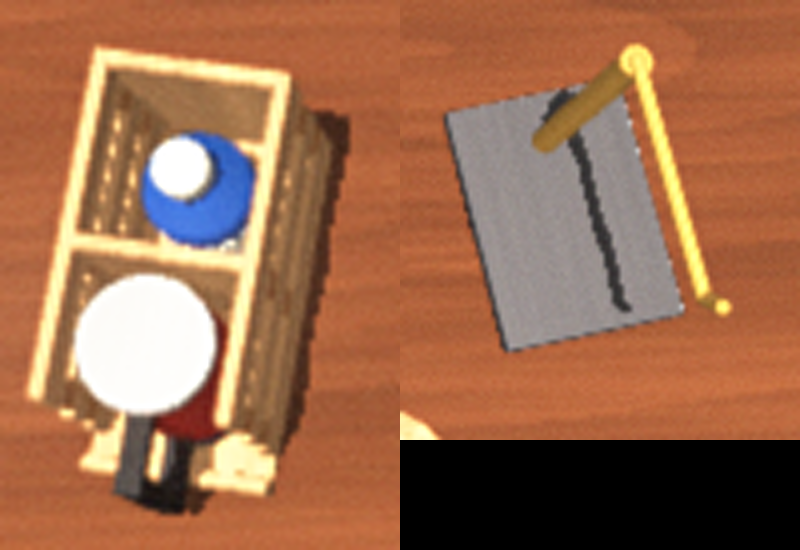

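View pics/cscene.png

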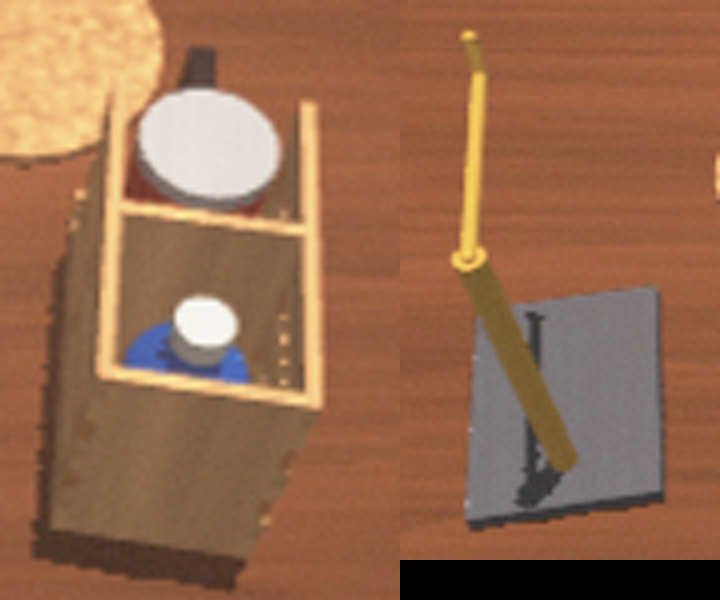

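Top crop: lid centre (146,343), handle end (130,490), post top (636,60), bend (703,295), ball (723,307). Scene crop: lid (209,144), handle end (203,48), post top (469,258), bend (479,73), ball (468,36).

```bash
python3 - <<'E'
from h import *
T=cal('top');S=cal('scene')
f=lambda u,v,x,y,k:((u+.5)/k-.5+x,(v+.5)/k-.5+y)
tA=lambda u,v:f(u,v,180,145,5);tB=lambda u,v:f(u-400,v,400,155,4)
sA=lambda u,v:f(u,v,380,170,5);sB=lambda u,v:f(u-400,v,145,135,4)
def pr(n,a,b):
    X=tri((T,a),(S,b));print(n,X.round(4),'res',(proj(T,X)-a).round(1),(proj(S,X)-b).round(1));return X
lid=pr('lid',tA(146,343),sA(209,144)); 
pr('handle',tA(130,492),sA(203,46))
pr('cadR',tA(290,73),sA(103,376));pr('cadL',tA(97,50),sA(320,405))
pr('cadFL',tA(35,400),sA(309,103));
P=pr('post',tB(636,60),sB(469,258));B=pr('bend',tB(703,295),sB(479,73));pr('tip',tB(723,307),sB(468,36))
pr('mat',(311,244.7),(320.3,210.3))
def blob(im,lo,hi,c):pass
# mug by z
print('lid z.12+.008',atz(T,tA(146,343),.128),atz(S,sA(209,144),.128))
print('hend z .117',atz(T,tA(130,492),.117),atz(T,tA(137,415),.117))
print('post z.2',atz(T,tB(636,60),.204),atz(T,tB(703,295),.204),atz(S,sB(469,258),.204),atz(S,sB(479,73),.204))
print('base',[atz(T,tB(*p),.012).round(4)[:2].tolist() for p in((445,115),(620,85),(683,310),(507,350))])
for n,c in(('green',(284,135)),('jar',(340,153))):print(n,atz(T,c,.1 if n=='green' else .075))
d=B-P;print('arm yaw (-x dir->)',np.degrees(np.arctan2(-d[1],-d[0])))
E
```

```text
lid [0.5463 0.2423 0.1272] res [-0.4 -0. ] [-0.4  0. ]
handle [0.4828 0.2507 0.1189] res [-0.6 -0.1] [-0.6  0. ]
cadR [0.6654 0.1804 0.1288] res [-0.7 -0.1] [-0.8  0. ]
cadL [0.6787 0.2652 0.1289] res [-0.3 -0. ] [-0.3  0. ]
cadFL [0.5229 0.29   0.1269] res [-0.4 -0.1] [-0.4  0. ]
post [ 0.6073 -0.2845  0.2007] res [-0.  0.] [-0. -0.]
bend [ 0.4853 -0.3058  0.2037] res [ 0.1 -0. ] [0.1 0. ]
tip [ 0.4768 -0.3082  0.2223] res [ 0. -0.] [0. 0.]
mat [ 4.839e-01  2.430e-02 -2.000e-04] res [-0.6  0. ] [-0.6 -0. ]
lid z.12+.008 [0.54601257 0.2412201  0.128     ] [0.54685349 0.24289648 0.128     ]
hend z .117 [0.48282409 0.24971837 0.117     ] [0.51629015 0.24717247 0.117     ]
post z.2 [ 0.60641846 -0.28340995  0.204     ] [ 0.48522652 -0.3053855   0.204     ] [ 0.60987725 -0.28285724  0.204     ] [ 0.48559607 -0.30586569  0.204     ]
base [[0.6247, -0.2256], [0.6401, -0.334], [0.5007, -0.3589], [0.4801, -0.252]]
green [0.72809989 0.07676097 0.1       ]
jar [ 0.68838496 -0.05184349  0.075     ]
arm yaw (-x dir->) 9.91306560815207
```

The two views agree to within 2 mm and the heights match the text:

| Item | Position (m) | Yaw |
|---|---|---|
| Mug axis | (0.546, 0.242) | about −8° |
| Handle bar | (0.487, 0.250) | – |
| Mat centre | (0.484, 0.024) | – |
| Hook arm middle | (0.5375, −0.2965, 0.20) | about +10° |

Next I move above the handle bar.

Emit:
{"method": "jog_arm", "body": {"plan": [{"jaw": 1, "dx": 0.25, "dy": -0.288, "dz": 0, "az": 0.084}, {"jaw": 1, "dx": 0.25, "dy": -0.288, "dz": 0, "az": 0.084}, {"jaw": 1, "dx": 0.25, "dy": -0.288, "dz": 0, "az": 0.084}, {"jaw": 1, "dx": 0.25, "dy": -0.288, "dz": 0, "az": 0.084}, {"jaw": 1, "dx": 0.25, "dy": -0.288, "dz": 0, "az": 0.084}, {"jaw": 1, "dx": 0.497, "dy": -0.575, "dz": 0, "az": 0.084}, {"jaw": 1, "dx": 0.497, "dy": -0.575, "dz": 0, "az": 0.084}, {"jaw": 1, "dx": 0.497, "dy": -0.575, "dz": 0, "az": 0.084}], "force": 80}}

```text
invalid input
```

Emit:
{"method": "jog_arm", "body": {"plan": [{"jaw": 1, "dx": 0.497, "dy": -0.575, "dz": 0, "ax": 0, "ay": 0, "az": 0.084}, {"jaw": 1, "dx": 0.497, "dy": -0.575, "dz": 0, "ax": 0, "ay": 0, "az": 0.084}, {"jaw": 1, "dx": 0.497, "dy": -0.575, "dz": 0, "ax": 0, "ay": 0, "az": 0.084}, {"jaw": 1, "dx": 0.497, "dy": -0.575, "dz": 0, "ax": 0, "ay": 0, "az": 0.084}, {"jaw": 1, "dx": 0.497, "dy": -0.575, "dz": 0, "ax": 0, "ay": 0, "az": 0.084}, {"jaw": 1, "dx": 0.497, "dy": -0.575, "dz": 0, "ax": 0, "ay": 0, "az": 0.084}, {"jaw": 1, "dx": 0.497, "dy": -0.575, "dz": 0, "ax": 0, "ay": 0, "az": 0.084}, {"jaw": 1, "dx": 0.497, "dy": -0.575, "dz": 0, "ax": 0, "ay": 0, "az": 0.084}], "force": 80}}

```text
t: 0.77
ee_pos: [0.4082, 0.3415, 0.2532]
eef_rot: [[-0.99, 0.139, -0.0], [0.139, 0.99, -0.0], [0.0, -0.0, -1.0]]
ft_force: [0.3, 0.8, 0.7]
width: 1.001
finger_force: 0.0
```

Emit:
{"method": "jog_arm", "body": {"plan": [{"jaw": 1, "dx": 0.131, "dy": -0.152, "dz": 0, "ax": 0, "ay": 0, "az": 0}, {"jaw": 1, "dx": 0.131, "dy": -0.152, "dz": 0, "ax": 0, "ay": 0, "az": 0}, {"jaw": 1, "dx": 0.131, "dy": -0.152, "dz": 0, "ax": 0, "ay": 0, "az": 0}, {"jaw": 1, "dx": 0.131, "dy": -0.152, "dz": 0, "ax": 0, "ay": 0, "az": 0}, {"jaw": 1, "dx": 0.131, "dy": -0.152, "dz": 0, "ax": 0, "ay": 0, "az": 0}]}}

```text
t: 1.18
ee_pos: [0.4873, 0.2497, 0.253]
eef_rot: [[-0.989, 0.145, -0.0], [0.145, 0.989, -0.001], [-0.0, -0.001, -1.0]]
ft_force: [-1.1, 0.6, -0.4]
width: 0.999
finger_force: 0.0
```

```bash
python3 - <<'E'
from h import *
c=cal('wrist');im=snap('wrist','w1.png');s=sensors.state();print(s['t'],s['ee_pos'],s['eef_rot'])
for n,X in(('lid',(.546,.242,.128)),('bar top',(.487,.250,.117)),('tcpaxis',(s['ee_pos'][0],s['ee_pos'][1],.117))):print(n,proj(c,X))
E
```

```text
1.2333 [0.4859733  0.25175838 0.25297945] [[-9.89977098e-01  1.41226087e-01 -7.33250088e-04]
 [ 1.41226229e-01  9.89977338e-01 -1.46347510e-04]
 [ 7.05232885e-04 -2.48434828e-04 -9.99999720e-01]]
lid [320.11472866 258.72031314]
bar top [319.54523714 195.68664173]
tcpaxis [321.26031229 194.37759749]
```

View pics/w1.png

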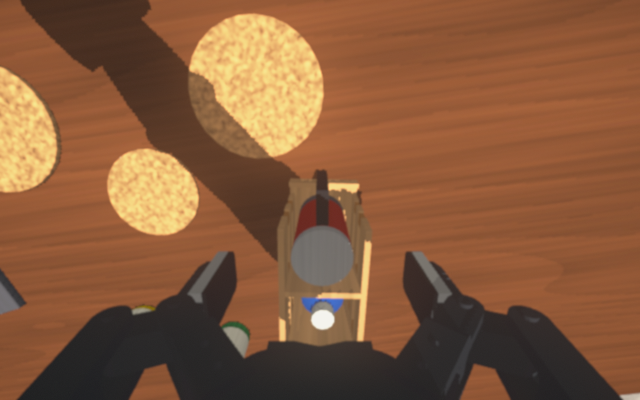

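The wrist view shows the lid at (322,256) and the handle strut and bar running (322,225)–(321,172). That is within 2 px of the prediction and aligned between the fingers, so I descend.

Emit:
{"method": "jog_arm", "body": {"plan": [{"jaw": 1, "dx": 0, "dy": -0.001, "dz": -0.06, "ax": 0, "ay": 0, "az": 0}, {"jaw": 1, "dx": 0, "dy": -0.001, "dz": -0.12, "ax": 0, "ay": 0, "az": 0}, {"jaw": 1, "dx": 0, "dy": -0.001, "dz": -0.18, "ax": 0, "ay": 0, "az": 0}, {"jaw": 1, "dx": 0, "dy": -0.001, "dz": -0.22, "ax": 0, "ay": 0, "az": 0}, {"jaw": 1, "dx": 0, "dy": -0.001, "dz": -0.245, "ax": 0, "ay": 0, "az": 0}, {"jaw": 1, "dx": 0, "dy": -0.001, "dz": -0.257, "ax": 0, "ay": 0, "az": 0}, {"jaw": 0.5, "dx": 0, "dy": -0.001, "dz": -0.257, "ax": 0, "ay": 0, "az": 0}, {"jaw": 0, "dx": 0, "dy": -0.001, "dz": -0.257, "ax": 0, "ay": 0, "az": 0}], "force": 80}}

```text
t: 1.9
ee_pos: [0.4856, 0.2527, 0.0995]
eef_rot: [[-0.99, 0.138, -0.0], [0.138, 0.99, 0.0], [0.0, 0.0, -1.0]]
ft_force: [-1.2, -0.1, 0.5]
width: 0.752
finger_force: 0.0
```

Emit:
{"method": "jog_arm", "body": {"plan": [{"jaw": 0, "dx": 0, "dy": 0, "dz": 0, "ax": 0, "ay": 0, "az": 0}, {"jaw": 0, "dx": 0, "dy": 0, "dz": 0, "ax": 0, "ay": 0, "az": 0}, {"jaw": 0, "dx": 0, "dy": 0, "dz": 0, "ax": 0, "ay": 0, "az": 0}, {"jaw": 0, "dx": 0, "dy": 0, "dz": 0, "ax": 0, "ay": 0, "az": 0}, {"jaw": 0, "dx": 0, "dy": 0, "dz": 0, "ax": 0, "ay": 0, "az": 0}, {"jaw": 0, "dx": 0, "dy": 0, "dz": 0, "ax": 0, "ay": 0, "az": 0}, {"jaw": 0, "dx": 0, "dy": 0, "dz": 0, "ax": 0, "ay": 0, "az": 0}, {"jaw": 0, "dx": 0, "dy": 0, "dz": 0, "ax": 0, "ay": 0, "az": 0}]}}

```text
t: 2.57
ee_pos: [0.4863, 0.2519, 0.1]
eef_rot: [[-0.99, 0.14, 0.001], [0.14, 0.99, 0.001], [-0.001, 0.001, -1.0]]
ft_force: [-1.3, -0.2, 6.1]
width: 0.126
finger_force: 77.8
```

Emit:
{"method": "jog_arm", "body": {"plan": [{"jaw": 0, "dx": 0, "dy": 0, "dz": 0.015, "ax": 0, "ay": 0, "az": 0}, {"jaw": 0, "dx": 0, "dy": 0, "dz": 0.04, "ax": 0, "ay": 0, "az": 0}, {"jaw": 0, "dx": 0, "dy": 0, "dz": 0.07, "ax": 0, "ay": 0, "az": 0}, {"jaw": 0, "dx": 0, "dy": 0, "dz": 0.11, "ax": 0, "ay": 0, "az": 0}, {"jaw": 0, "dx": 0, "dy": 0, "dz": 0.15, "ax": 0, "ay": 0, "az": 0}, {"jaw": 0, "dx": 0, "dy": 0, "dz": 0.19, "ax": 0, "ay": 0, "az": 0}, {"jaw": 0, "dx": 0, "dy": 0, "dz": 0.23, "ax": 0, "ay": 0, "az": 0}, {"jaw": 0, "dx": 0, "dy": 0, "dz": 0.26, "ax": 0, "ay": 0, "az": 0}]}}

```text
t: 3.23
ee_pos: [0.486, 0.2515, 0.2578]
eef_rot: [[-0.99, 0.14, 0.001], [0.14, 0.99, 0.001], [-0.001, 0.001, -1.0]]
ft_force: [0.6, -0.1, -1.7]
width: 0.13
finger_force: 78.0
```

```bash
python3 - <<'E'
from h import *
a=snap('scene','s1.png');b=snap('top','t1.png');s=sensors.state();print(s['t'],s['ee_pos'],s['joint_positions'].round(2),s['ft_force'],s['width'])
c=cv2.resize(a[80:280,330:530],None,fx=2,fy=2);d=cv2.resize(b[100:300,140:340],None,fx=2,fy=2);cv2.imwrite('pics/st1.png',np.hstack([c,d]))
E
```

```text
3.3333 [0.48725496 0.2522081  0.25866825] [-0.69  0.3   0.15  1.77 -0.05  1.07  0.91] [ 0.67865942 -0.05374093 -2.6978878 ] 0.1266118862229316
```

View pics/st1.png

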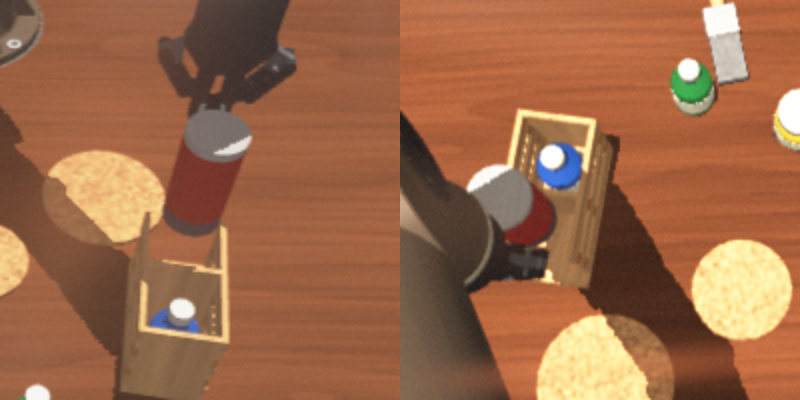

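Mug lifted clear of the caddy and the blue bottle is still in its pocket. I'll check the tilt against the projected positions, with lid centre at scene (438.5,147.5) and foot centre about (426,191).

```bash
python3 - <<'E'
from h import *
S=cal('scene');e=(0.4872,0.252)
im=cv2.imread('pics/s1.png')
for tilt in(0,4,8,12):
    a=np.radians(tilt);d=np.array([.99,-.139]);r=[]
    for mz in(120,0):
        # rotate about grasp (-60,89), nose down
        x,z=60,mz-89; xr=x*np.cos(a)+z*np.sin(a); zr=-x*np.sin(a)+z*np.cos(a)
        p=np.r_[np.array(e)+d*xr/1000,.2557+zr/1000]; r.append(proj(S,p).round(1))
    print(tilt,r)
# lid mask & dark foot
h=cv2.cvtColor(im,cv2.COLOR_BGR2HSV)
m=((h[...,0]<8)|(h[...,0]>172))&(h[...,1]>150)&(h[...,2]<140); m=m.astype(np.uint8)
n,l,st,ce=cv2.connectedComponentsWithStats(m[100:230,380:480])
for i in range(1,n):
    if st[i,4]>100:
        p=np.argwhere(l==i)[:,::-1]+[380,100];print(st[i],cv2.minAreaRect(p.astype(np.float32)))
E
```

```text
0 [array([439.3, 145.4]), array([425.6, 186.8])]
4 [array([438.8, 147.8]), array([425.1, 185.8])]
8 [array([438.3, 150.2]), array([424.7, 184.5])]
12 [array([437.8, 152.4]), array([424.3, 183. ])]
[ 33  50  38  42 943] ((430.03961181640625, 172.6502227783203), (31.220714569091797, 37.906166076660156), 17.2414608001709)
```

Tilt is at most about 4°. Next I carry it to the mat, turning −72°.

Emit:
{"method": "jog_arm", "body": {"plan": [{"jaw": 0, "dx": 0, "dy": -0.02, "dz": 0, "ax": 0, "ay": 0, "az": -0.03}, {"jaw": 0, "dx": 0, "dy": -0.05, "dz": 0, "ax": 0, "ay": 0, "az": -0.08}, {"jaw": 0, "dx": 0, "dy": -0.08, "dz": 0, "ax": 0, "ay": 0, "az": -0.13}, {"jaw": 0, "dx": 0, "dy": -0.11, "dz": 0, "ax": 0, "ay": 0, "az": -0.18}, {"jaw": 0, "dx": -0.01, "dy": -0.14, "dz": 0, "ax": 0, "ay": 0, "az": -0.23}, {"jaw": 0, "dx": -0.01, "dy": -0.17, "dz": 0, "ax": 0, "ay": 0, "az": -0.28}, {"jaw": 0, "dx": -0.02, "dy": -0.2, "dz": 0, "ax": 0, "ay": 0, "az": -0.33}, {"jaw": 0, "dx": -0.022, "dy": -0.23, "dz": 0, "ax": 0, "ay": 0, "az": -0.38}]}}

```text
t: 4.0
ee_pos: [0.4712, 0.1125, 0.2541]
eef_rot: [[-0.618, 0.786, -0.002], [0.786, 0.618, -0.001], [0.001, -0.002, -1.0]]
ft_force: [-0.5, -0.9, -2.6]
width: 0.126
finger_force: 78.0
```

Emit:
{"method": "jog_arm", "body": {"plan": [{"jaw": 0, "dx": 0, "dy": -0.02, "dz": 0, "ax": 0, "ay": 0, "az": -0.05}, {"jaw": 0, "dx": 0, "dy": -0.04, "dz": 0, "ax": 0, "ay": 0, "az": -0.1}, {"jaw": 0, "dx": 0, "dy": -0.051, "dz": 0, "ax": 0, "ay": 0, "az": -0.15}, {"jaw": 0, "dx": 0, "dy": -0.051, "dz": 0, "ax": 0, "ay": 0, "az": -0.2}, {"jaw": 0, "dx": 0, "dy": -0.051, "dz": 0, "ax": 0, "ay": 0, "az": -0.235}, {"jaw": 0, "dx": 0, "dy": -0.051, "dz": 0, "ax": 0, "ay": 0, "az": -0.248}, {"jaw": 0, "dx": 0, "dy": -0.051, "dz": 0, "ax": 0, "ay": 0, "az": -0.248}, {"jaw": 0, "dx": 0, "dy": -0.051, "dz": 0, "ax": 0, "ay": 0, "az": -0.248}]}}

```text
t: 4.67
ee_pos: [0.4724, 0.0831, 0.2547]
eef_rot: [[-0.176, 0.984, -0.001], [0.984, 0.176, -0.0], [-0.0, -0.001, -1.0]]
ft_force: [-1.2, -0.7, -1.8]
width: 0.125
finger_force: 78.0
```

```bash
python3 - <<'E'
from h import *
s=sensors.state();e=s['ee_pos'];R=s['eef_rot'];y=R[:,1];print(s['t'],e,np.degrees(np.arctan2(y[1],y[0])),s['width'],s['ft_force'])
mx=np.array([y[1],-y[0]]);print('mug centre',e[:2]+.0605*mx, 'turn',((.484,.024)-(e[:2]+.0605*mx))/.6)
E
```

```text
4.6667 [0.47241233 0.0831115  0.25470864] 10.159860876761947 0.12528097126311064 [-1.23099003 -0.68111864 -1.79702811]
mug centre [0.48308424 0.02356019] turn [0.00152627 0.00073302]
```

Emit:
{"method": "jog_arm", "body": {"plan": [{"jaw": 0, "dx": 0.001, "dy": 0.001, "dz": -0.05, "ax": 0, "ay": 0, "az": 0}, {"jaw": 0, "dx": 0.001, "dy": 0.001, "dz": -0.1, "ax": 0, "ay": 0, "az": 0}, {"jaw": 0, "dx": 0.001, "dy": 0.001, "dz": -0.15, "ax": 0, "ay": 0, "az": 0}, {"jaw": 0, "dx": 0.001, "dy": 0.001, "dz": -0.19, "ax": 0, "ay": 0, "az": 0}, {"jaw": 0, "dx": 0.001, "dy": 0.001, "dz": -0.22, "ax": 0, "ay": 0, "az": 0}, {"jaw": 0, "dx": 0.001, "dy": 0.001, "dz": -0.24, "ax": 0, "ay": 0, "az": 0}, {"jaw": 0, "dx": 0.001, "dy": 0.001, "dz": -0.25, "ax": 0, "ay": 0, "az": 0}, {"jaw": 0, "dx": 0.001, "dy": 0.001, "dz": -0.255, "ax": 0, "ay": 0, "az": 0}]}}

```text
t: 5.33
ee_pos: [0.4729, 0.0836, 0.1013]
eef_rot: [[-0.175, 0.984, -0.001], [0.984, 0.175, -0.001], [-0.0, -0.001, -1.0]]
ft_force: [-0.3, -0.1, -1.9]
width: 0.126
finger_force: 78.0
```

Emit:
{"method": "jog_arm", "body": {"plan": [{"jaw": 0, "dx": 0, "dy": 0, "dz": -0.002, "ax": 0, "ay": 0, "az": 0}, {"jaw": 0, "dx": 0, "dy": 0, "dz": -0.004, "ax": 0, "ay": 0, "az": 0}, {"jaw": 0, "dx": 0, "dy": 0, "dz": -0.005, "ax": 0, "ay": 0, "az": 0}, {"jaw": 0, "dx": 0, "dy": 0, "dz": -0.005, "ax": 0, "ay": 0, "az": 0}]}}

```text
t: 5.67
ee_pos: [0.4737, 0.0838, 0.0996]
eef_rot: [[-0.174, 0.985, 0.001], [0.985, 0.174, 0.0], [0.0, 0.001, -1.0]]
ft_force: [0.5, -0.6, -1.8]
width: 0.13
finger_force: 78.0
```

Emit:
{"method": "jog_arm", "body": {"plan": [{"jaw": 0, "dx": 0, "dy": 0, "dz": -0.001, "ax": 0, "ay": 0, "az": 0}, {"jaw": 0, "dx": 0, "dy": 0, "dz": -0.002, "ax": 0, "ay": 0, "az": 0}, {"jaw": 0, "dx": 0, "dy": 0, "dz": -0.003, "ax": 0, "ay": 0, "az": 0}, {"jaw": 0, "dx": 0, "dy": 0, "dz": -0.003, "ax": 0, "ay": 0, "az": 0}]}}

```text
t: 6.0
ee_pos: [0.4737, 0.0841, 0.098]
eef_rot: [[-0.175, 0.985, 0.001], [0.985, 0.175, 0.001], [0.001, 0.001, -1.0]]
ft_force: [-2.5, 2.0, 7.8]
width: 0.128
finger_force: 79.4
```

```bash
python3 - <<'E'
from h import *
w=snap('wrist','w2.png');a=snap('scene','s2.png');s=sensors.state();print(s['t'],s['ee_pos'],s['ft_force'],s['ft_torque'])
c=cv2.resize(a[110:290,240:440],None,fx=2,fy=2);d=cv2.resize(w[:360,100:500],None,fx=1,fy=1);cv2.imwrite('pics/ws2.png',np.hstack([c,d]))
E
```

```text
6.1 [0.47364641 0.08405178 0.09797252] [-2.37470146  1.16783396  6.56147543] [0.06334659 0.54314458 0.01328434]
```

View pics/ws2.png

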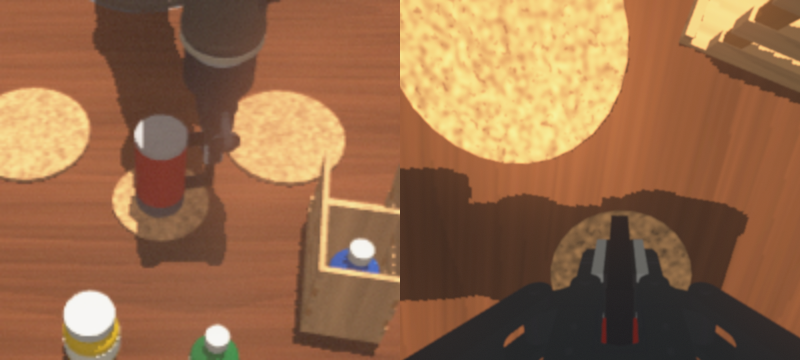

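The mug stands in the middle of the small mat (scene crop foot (160,207), mat (161,203)), and contact force is felt. I release and withdraw upward.

Emit:
{"method": "jog_arm", "body": {"plan": [{"jaw": 0.5, "dx": 0, "dy": 0, "dz": 0, "ax": 0, "ay": 0, "az": 0}, {"jaw": 1, "dx": 0, "dy": 0, "dz": 0, "ax": 0, "ay": 0, "az": 0}, {"jaw": 1, "dx": 0, "dy": 0, "dz": 0, "ax": 0, "ay": 0, "az": 0}, {"jaw": 1, "dx": 0, "dy": 0, "dz": 0, "ax": 0, "ay": 0, "az": 0}, {"jaw": 1, "dx": 0, "dy": 0, "dz": 0, "ax": 0, "ay": 0, "az": 0}, {"jaw": 1, "dx": 0, "dy": 0, "dz": 0, "ax": 0, "ay": 0, "az": 0}, {"jaw": 1, "dx": 0, "dy": 0, "dz": 0, "ax": 0, "ay": 0, "az": 0}, {"jaw": 1, "dx": 0, "dy": 0, "dz": 0, "ax": 0, "ay": 0, "az": 0}]}}

```text
t: 6.77
ee_pos: [0.4733, 0.0836, 0.0973]
eef_rot: [[-0.174, 0.985, -0.0], [0.985, 0.174, -0.0], [-0.0, -0.0, -1.0]]
ft_force: [-0.3, 1.0, 0.9]
width: 0.999
finger_force: 0.0
```

Emit:
{"method": "jog_arm", "body": {"plan": [{"jaw": 1, "dx": 0, "dy": 0, "dz": 0.03, "ax": 0, "ay": 0, "az": 0}, {"jaw": 1, "dx": 0, "dy": 0, "dz": 0.08, "ax": 0, "ay": 0, "az": 0}, {"jaw": 1, "dx": 0, "dy": 0, "dz": 0.14, "ax": 0, "ay": 0, "az": 0}, {"jaw": 1, "dx": 0, "dy": 0, "dz": 0.2, "ax": 0, "ay": 0, "az": 0}, {"jaw": 1, "dx": 0, "dy": 0, "dz": 0.24, "ax": 0, "ay": 0, "az": 0}, {"jaw": 1, "dx": 0, "dy": 0, "dz": 0.26, "ax": 0, "ay": 0, "az": 0}, {"jaw": 1, "dx": 0, "dy": 0, "dz": 0.26, "ax": 0, "ay": 0, "az": 0}]}}

```text
t: 7.35
ee_pos: [0.4748, 0.0839, 0.2562]
eef_rot: [[-0.174, 0.985, 0.005], [0.985, 0.174, 0.002], [0.001, 0.005, -1.0]]
ft_force: [-0.9, 0.6, -0.1]
width: 1.005
finger_force: 0.0
```

```bash
python3 - <<'E'
from h import *
c=cal('wrist');w=snap('wrist','w3.png');s=sensors.state();e=s['ee_pos'];print(s['t'],e,s['ft_force'],s['joint_positions'].round(2))
np.savez('w3.npz',K=c[0],R=c[1],t=c[2])
for n,X in(('lid',(.484,.024,.126)),('handle end',(.4727,.088,.115)),('mat',(.484,.024,.006))):print(n,proj(c,X))
E
```

```text
7.4 [0.47399738 0.08386037 0.25445698] [-0.22861871 -0.72857985 -0.28717191] [-0.66  0.2   0.44  1.94 -0.1   1.02  0.01]
lid [317.31655913 257.44343071]
handle end [317.26884989 190.09770661]
mat [317.51916168 214.65346085]
```

View pics/w3.png

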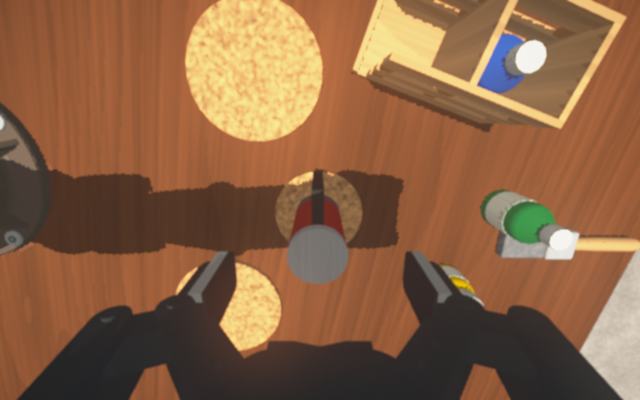

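The mug stands upright on the mat: lid (318,255), handle straight up the picture, mat (319,212), all within about 2 mm of prediction. Next I go over it and take the body across mug y.

Emit:
{"method": "jog_arm", "body": {"plan": [{"jaw": 1, "dx": 0.008, "dy": -0.045, "dz": 0, "ax": 0, "ay": 0, "az": 0}, {"jaw": 1, "dx": 0.016, "dy": -0.09, "dz": 0, "ax": 0, "ay": 0, "az": 0}, {"jaw": 1, "dx": 0.017, "dy": -0.098, "dz": 0, "ax": 0, "ay": 0, "az": 0}, {"jaw": 1, "dx": 0.017, "dy": -0.098, "dz": -0.05, "ax": 0, "ay": 0, "az": 0}, {"jaw": 1, "dx": 0.017, "dy": -0.098, "dz": -0.1, "ax": 0, "ay": 0, "az": 0}, {"jaw": 1, "dx": 0.017, "dy": -0.098, "dz": -0.14, "ax": 0, "ay": 0, "az": 0}, {"jaw": 1, "dx": 0.017, "dy": -0.098, "dz": -0.17, "ax": 0, "ay": 0, "az": 0}, {"jaw": 1, "dx": 0.017, "dy": -0.098, "dz": -0.17, "ax": 0, "ay": 0, "az": 0}]}}

```text
t: 8.07
ee_pos: [0.4804, 0.0245, 0.1471]
eef_rot: [[-0.174, 0.985, -0.008], [0.985, 0.174, -0.002], [-0.001, -0.008, -1.0]]
ft_force: [-0.7, 0.4, -0.7]
width: 0.996
finger_force: 0.0
```

Emit:
{"method": "jog_arm", "body": {"plan": [{"jaw": 1, "dx": 0, "dy": 0, "dz": -0.04, "ax": 0, "ay": 0, "az": 0}, {"jaw": 1, "dx": 0, "dy": 0, "dz": -0.07, "ax": 0, "ay": 0, "az": 0}, {"jaw": 1, "dx": 0, "dy": 0, "dz": -0.09, "ax": 0, "ay": 0, "az": 0}, {"jaw": 1, "dx": 0, "dy": 0, "dz": -0.097, "ax": 0, "ay": 0, "az": 0}, {"jaw": 0.8, "dx": 0, "dy": 0, "dz": -0.097, "ax": 0, "ay": 0, "az": 0}, {"jaw": 0.6, "dx": 0, "dy": 0, "dz": -0.097, "ax": 0, "ay": 0, "az": 0}, {"jaw": 0.4, "dx": 0, "dy": 0, "dz": -0.097, "ax": 0, "ay": 0, "az": 0}, {"jaw": 0.4, "dx": 0, "dy": 0, "dz": -0.097, "ax": 0, "ay": 0, "az": 0}], "force": 60}}

```text
t: 8.73
ee_pos: [0.484, 0.0249, 0.0941]
eef_rot: [[-0.174, 0.985, 0.001], [0.985, 0.174, 0.0], [0.0, 0.001, -1.0]]
ft_force: [-2.4, -0.8, 4.7]
width: 0.691
finger_force: 64.0
```

Emit:
{"method": "jog_arm", "body": {"plan": [{"jaw": 0.3, "dx": 0, "dy": 0, "dz": 0, "ax": 0, "ay": 0, "az": 0}, {"jaw": 0.3, "dx": 0, "dy": 0, "dz": 0, "ax": 0, "ay": 0, "az": 0}, {"jaw": 0.3, "dx": 0, "dy": 0, "dz": 0, "ax": 0, "ay": 0, "az": 0}, {"jaw": 0.3, "dx": 0, "dy": 0, "dz": 0, "ax": 0, "ay": 0, "az": 0}]}}

```text
t: 9.07
ee_pos: [0.484, 0.0249, 0.0941]
eef_rot: [[-0.174, 0.985, 0.001], [0.985, 0.174, 0.0], [0.0, 0.001, -1.0]]
ft_force: [-2.9, -1.6, 8.0]
width: 0.687
finger_force: 63.9
```

Held at mug height 88 mm. I lift, then carry it to just before the hook tip.

Emit:
{"method": "jog_arm", "body": {"plan": [{"jaw": 0.3, "dx": 0, "dy": 0, "dz": 0.02, "ax": 0, "ay": 0, "az": 0}, {"jaw": 0.3, "dx": 0, "dy": 0, "dz": 0.06, "ax": 0, "ay": 0, "az": 0}, {"jaw": 0.3, "dx": 0, "dy": 0, "dz": 0.11, "ax": 0, "ay": 0, "az": 0}, {"jaw": 0.3, "dx": -0.01, "dy": -0.04, "dz": 0.16, "ax": 0, "ay": 0, "az": 0}, {"jaw": 0.3, "dx": -0.02, "dy": -0.08, "dz": 0.2, "ax": 0, "ay": 0, "az": 0}, {"jaw": 0.3, "dx": -0.034, "dy": -0.14, "dz": 0.23, "ax": 0, "ay": 0, "az": 0}, {"jaw": 0.3, "dx": -0.049, "dy": -0.2, "dz": 0.23, "ax": 0, "ay": 0, "az": 0}, {"jaw": 0.3, "dx": -0.064, "dy": -0.26, "dz": 0.23, "ax": 0, "ay": 0, "az": 0}]}}

```text
t: 9.73
ee_pos: [0.4453, -0.1325, 0.2329]
eef_rot: [[-0.175, 0.985, 0.004], [0.985, 0.175, 0.0], [-0.0, 0.004, -1.0]]
ft_force: [0.8, -0.1, -2.8]
width: 0.691
finger_force: 64.7
```

Emit:
{"method": "jog_arm", "body": {"plan": [{"jaw": 0.3, "dx": -0.015, "dy": -0.06, "dz": 0, "ax": 0, "ay": 0, "az": 0}, {"jaw": 0.3, "dx": -0.03, "dy": -0.12, "dz": 0, "ax": 0, "ay": 0, "az": 0}, {"jaw": 0.3, "dx": -0.045, "dy": -0.18, "dz": 0, "ax": 0, "ay": 0, "az": 0}, {"jaw": 0.3, "dx": -0.06, "dy": -0.24, "dz": 0, "ax": 0, "ay": 0, "az": 0}, {"jaw": 0.3, "dx": -0.075, "dy": -0.3, "dz": 0, "ax": 0, "ay": 0, "az": 0}, {"jaw": 0.3, "dx": -0.085, "dy": -0.34, "dz": 0, "ax": 0, "ay": 0, "az": 0}, {"jaw": 0.3, "dx": -0.093, "dy": -0.375, "dz": 0, "ax": 0, "ay": 0, "az": 0}, {"jaw": 0.3, "dx": -0.093, "dy": -0.38, "dz": 0, "ax": 0, "ay": 0, "az": 0}]}}

```text
t: 10.4
ee_pos: [0.3872, -0.3635, 0.2319]
eef_rot: [[-0.169, 0.986, 0.0], [0.986, 0.169, -0.003], [-0.003, -0.0, -1.0]]
ft_force: [-0.4, 0.3, -1.6]
width: 0.693
finger_force: 64.7
```

```bash
python3 - <<'E'
from h import *
a=snap('scene','s4.png');b=snap('top','t4.png');w=snap('wrist','w4.png');cw=cal('wrist');s=sensors.state();e=s['ee_pos'];y=s['eef_rot'][:,1];print(s['t'],e,s['eef_rot'].round(3).tolist(),s['width'],s['ft_force'],s['joint_positions'].round(2))
mx=np.array([y[1],-y[0],0]);L=np.r_[e[:2],.0]-.0425*mx; mb=e[2]-.0881
for n in('scene','top'):
    c=cal(n);print(n,'lid',proj(c,np.r_[e[:2],mb+.12]).round(1),'hend',proj(c,np.r_[(e-.065*mx)[:2],mb+.109]).round(1),'tip',proj(c,(.4768,-.3082,.2223)).round(1))
print('w tip',proj(cw,(.4768,-.3082,.2223)))
c=cv2.resize(a[100:250,80:230],None,fx=2.6,fy=2.6);d=cv2.resize(b[150:300,400:550],None,fx=2.6,fy=2.6)
cv2.imwrite('pics/st4.png',np.hstack([c,d]))
E
```

```text
10.55 [ 0.38931678 -0.35877392  0.23115783] [[-0.173, 0.985, 0.0], [0.985, 0.173, 0.001], [0.0, 0.0, -1.0]] 0.6910133421615521 [-0.79564832  0.58591612 -3.16815969] [ 0.15  0.33  0.65  1.87 -0.24  1.01  1.08]
scene lid [141.8 101.1] hend [174.2 101.9] tip [161.7 143.7]
top lid [520.7 275.4] hend [484.1 282.9] tip [480.4 231.4]
w tip [520.57232108 203.05348872]
```

View pics/st4.png

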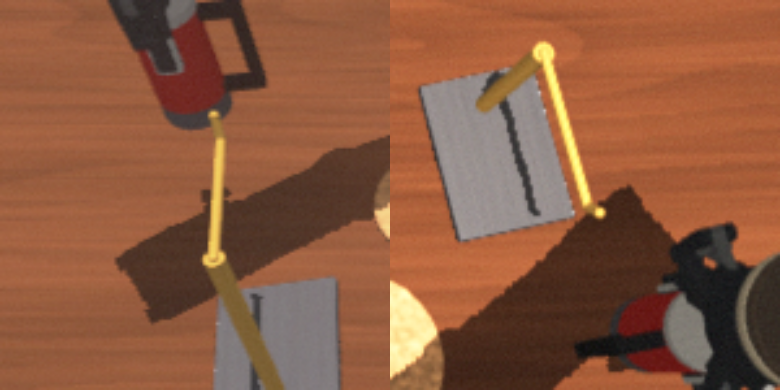

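```bash
python3 - <<'E'
from h import *
e=np.array([.3893,-.3588,.2312]);mx=np.array([.173,-.985,0]);mb=e[2]-.0881
for n,o in(('scene',(80,100)),('top',(400,150))):
    c=cal(n);f=lambda x,z:((proj(c,np.r_[(e+x*mx)[:2],mb+z])-o)*2.6+((390,0) if n=='top' else (0,0))).round(0)
    print(n,'lid',f(0,.12),'foot',f(0,0),'bar top',f(-.065,.109),'bar bot',f(-.065,.019),'inner top',f(-.055,.099),'inner bot',f(-.055,.029))
E
```

```text
scene lid [161.   3.] foot [204. 109.] bar top [245.   5.] bar bot [272.  85.] inner top [236.  16.] inner bot [257.  78.]
top lid [704. 326.] foot [640. 332.] bar top [609. 346.] bar bot [568. 348.] inner top [617. 343.] inner bot [585. 345.]
```

```bash
python3 - <<'E'
from h import *
im=cv2.imread('pics/s4.png');c=cal('scene')
e=np.array([.3893,-.3588,.2312]);mx=np.array([.173,-.985,0]);my=np.array([.985,.173,0]);mb=e[2]-.0881
K=8
big=cv2.resize(im[90:150,140:190],None,fx=K,fy=K,interpolation=cv2.INTER_CUBIC)
f=lambda x,y,z:(proj(c,np.r_[(e+x*mx+y*my)[:2],mb+z])-(140,90)+.5)*K-.5
def mask(s,th=0):
    m=np.ones(big.shape[:2],np.uint8)
    for y in(-.006,.006):
        q=np.zeros_like(m)
        P=[]
        for x,z in((-.055,.029),(-.055,.099),(-.03,.099),(-.03,.029)):
            dx,dz=x,z-.088; P.append(f(s+dx*np.cos(th)+dz*np.sin(th),y,.088+dz*np.cos(th)-dx*np.sin(th)))
        cv2.fillPoly(q,[np.int32(np.round(P))],1);m&=q
    return m
b,g,r=[big[...,i].astype(int) for i in range(3)]
# wood: brownish: r high, g mid
wood=((r>75)&(g>38)&(r-g<75)).astype(np.uint8)
n,l,st,ce=cv2.connectedComponentsWithStats(wood,connectivity=4)
m0=mask(0);print('pred',np.argwhere(m0)[:,::-1].mean(0),m0.sum())
ids=[i for i in range(1,n) if (m0&(l==i)).sum()>.2*st[i,4] and st[i,4]>500];print([(st[i].tolist(),ce[i].round(1)) for i in ids])
for p in((30,25),(33,22)):print(big[p[1]*K,p[0]*K])
if ids:
    o=np.isin(l,ids).astype(np.uint8);best=[]
    for s in np.arange(-.004,.011,.001):
        for t in np.radians(np.arange(-8,9,1)):
            m=mask(s,t);best.append(((m&o).sum()/max(1,(m|o).sum()),s,np.degrees(t)))
    print(sorted(best)[-4:])
cv2.imwrite('pics/big.png',big)
E
```

```text
pred [237.42329525 232.1684271 ] 13917
[]
[ 64  96 157]
[33 36 52]
```

```bash
python3 - <<'E'
from h import *
im=cv2.imread('pics/s4.png');c=cal('scene')
e=np.array([.3893,-.3588,.2312]);mx=np.array([.173,-.985,0]);my=np.array([.985,.173,0]);mb=e[2]-.0881
for v in range(100,136,4): print(v,'R',im[v,158:188,2].tolist()); print('    G',im[v,158:188,1].tolist())
f=lambda x,y,z:proj(c,np.r_[(e+x*mx+y*my)[:2],mb+z]).round(1).tolist()
for z in(.099,.064,.029):print(z,[(x,f(x,-.006,z),f(x,.006,z)) for x in(-.065,-.055,-.03)])
E
```

```text
100 R [148, 131, 123, 105, 92, 96, 82, 73, 58, 51, 47, 55, 55, 54, 84, 137, 157, 157, 155, 156, 155, 154, 151, 156, 153, 149, 152, 150, 153, 151]
    G [88, 81, 79, 68, 62, 63, 53, 52, 43, 39, 38, 39, 40, 43, 55, 82, 98, 97, 96, 96, 96, 94, 92, 97, 93, 90, 94, 93, 93, 95]
104 R [52, 54, 49, 50, 52, 50, 54, 52, 53, 53, 55, 55, 54, 52, 54, 77, 128, 141, 146, 140, 144, 143, 140, 145, 145, 144, 143, 144, 143, 142]
    G [42, 42, 35, 38, 38, 38, 41, 37, 40, 42, 42, 40, 40, 40, 41, 53, 79, 87, 90, 86, 88, 87, 84, 87, 89, 88, 85, 89, 88, 89]
108 R [112, 140, 153, 148, 150, 152, 149, 151, 151, 150, 134, 88, 53, 50, 56, 52, 57, 117, 143, 146, 142, 145, 144, 144, 145, 144, 145, 141, 143, 138]
    G [66, 85, 93, 92, 92, 92, 89, 90, 93, 88, 82, 55, 39, 39, 40, 38, 44, 72, 87, 89, 86, 89, 88, 86, 88, 89, 89, 87, 87, 84]
112 R [102, 120, 147, 155, 153, 155, 154, 154, 154, 157, 154, 154, 107, 57, 55, 53, 56, 53, 85, 139, 155, 154, 155, 153, 157, 156, 154, 156, 156, 156]
    G [38, 59, 87, 95, 95, 95, 94, 95, 95, 96, 93, 94, 68, 40, 42, 39, 42, 39, 56, 86, 92, 90, 92, 91, 93, 94, 92, 93, 95, 94]
116
[... 1066 characters left out ...]
, 38, 44, 55, 87, 91, 93, 93, 96, 96]
132 R [112, 112, 112, 109, 111, 109, 106, 89, 65, 53, 51, 52, 54, 53, 56, 49, 52, 52, 52, 56, 55, 56, 52, 57, 113, 152, 163, 164, 165, 164]
    G [40, 40, 42, 37, 43, 42, 41, 40, 45, 38, 36, 38, 38, 40, 40, 32, 40, 37, 37, 43, 40, 43, 40, 37, 70, 93, 97, 97, 98, 97]
0.099 [(-0.065, [175.5, 103.8], [175.3, 107.3]), (-0.055, [170.9, 104.3], [170.6, 107.8]), (-0.03, [159.2, 105.5], [158.9, 109.1])]
0.064 [(-0.065, [179.6, 116.1], [179.4, 119.6]), (-0.055, [175.1, 116.6], [174.9, 120.1]), (-0.03, [163.8, 117.9], [163.6, 121.4])]
0.029 [(-0.065, [183.4, 127.8], [183.3, 131.2]), (-0.055, [179.1, 128.3], [178.9, 131.7]), (-0.03, [168.1, 129.5], [167.9, 133.0])]
```

```bash
python3 - <<'E'
from h import *
im=cv2.imread('pics/t4.png');c=cal('top')
e=np.array([.3893,-.3588,.2312]);mx=np.array([.173,-.985,0]);my=np.array([.985,.173,0]);mb=e[2]-.0881
for v in range(278,290,2): print(v,'R',im[v,464:512,2].tolist())
f=lambda x,y,z:proj(c,np.r_[(e+x*mx+y*my)[:2],mb+z]).round(1).tolist()
for z in(.109,.019,0):print(z,[(x,f(x,-.006,z),f(x,.006,z)) for x in(-.065,-.055,-.03)])
E
```

```text
278 R [75, 77, 73, 71, 77, 72, 74, 76, 74, 77, 72, 70, 71, 73, 70, 73, 71, 76, 73, 78, 52, 39, 40, 35, 57, 81, 95, 105, 100, 74, 69, 58, 52, 41, 35, 36, 29, 25, 19, 23, 37, 87, 104, 121, 131, 130, 132, 131]
280 R [70, 71, 66, 72, 74, 72, 69, 68, 69, 67, 70, 61, 53, 45, 38, 42, 29, 30, 19, 25, 18, 18, 26, 26, 20, 31, 32, 19, 28, 26, 28, 26, 20, 32, 22, 26, 23, 26, 19, 28, 26, 67, 103, 107, 128, 127, 129, 130]
282 R [67, 69, 66, 67, 62, 64, 57, 33, 28, 17, 19, 20, 17, 18, 20, 19, 13, 20, 22, 16, 23, 19, 18, 28, 23, 25, 25, 24, 27, 25, 23, 23, 28, 23, 21, 28, 22, 21, 19, 27, 29, 41, 83, 102, 113, 132, 130, 132]
284 R [70, 65, 67, 69, 73, 68, 67, 38, 17, 13, 13, 21, 21, 17, 17, 17, 19, 20, 22, 18, 22, 23, 20, 16, 22, 30, 20, 23, 16, 24, 24, 31, 31, 35, 44, 58, 63, 88, 91, 93, 98, 99, 105, 109, 105, 114, 123, 132]
286 R [73, 73, 71, 76, 74, 69, 74, 67, 28, 20, 21, 15, 22, 28, 37, 30, 32, 36, 37, 46, 18, 24, 22, 28, 31, 32, 41, 70, 92, 95, 97, 98, 106, 104, 108, 107, 107, 105, 103, 101, 106, 103, 105, 101, 101, 104, 108, 121]
288 R [68, 70, 70, 75, 71, 70, 72, 74, 61, 67, 66, 96, 166, 171, 172, 180, 175, 176, 172, 122, 70, 71, 69, 74, 64, 47, 48, 61, 82, 104, 104, 101, 106, 106, 103, 104, 104, 104, 104, 102, 103, 102, 101, 102, 107, 99, 103, 103]
0.109 [(-0.065, [485.1, 286.1], [483.3, 279.6]), (-0.055, [490.3, 285.0], [488.5, 278.5]), (-0.03, [503.4, 282.2], [501.6, 275.7])]
0.019 [(-0.065, [469.4, 286.8], [467.8, 280.9]), (-0.055, [474.1, 285.8], [472.5, 279.9]), (-0.03, [486.1, 283.2], [484.4, 277.3])]
0 [(-0.065, [466.4, 286.9], [464.9, 281.2]), (-0.055, [471.1, 285.9], [469.5, 280.2]), (-0.03, [482.8, 283.4], [481.2, 277.7])]
```

Both views put the mug about 4.5 mm further along mug +x than the TCP, so I use that offset. Threading along the arm, gently.

Emit:
{"method": "jog_arm", "body": {"plan": [{"jaw": 0.3, "dx": 0.022, "dy": 0, "dz": 0, "ax": 0, "ay": 0, "az": 0}, {"jaw": 0.3, "dx": 0.044, "dy": 0.004, "dz": 0, "ax": 0, "ay": 0, "az": 0}, {"jaw": 0.3, "dx": 0.066, "dy": 0.008, "dz": 0, "ax": 0, "ay": 0, "az": 0}, {"jaw": 0.3, "dx": 0.088, "dy": 0.012, "dz": 0, "ax": 0, "ay": 0, "az": 0}, {"jaw": 0.3, "dx": 0.11, "dy": 0.016, "dz": 0, "ax": 0, "ay": 0, "az": 0}, {"jaw": 0.3, "dx": 0.132, "dy": 0.02, "dz": 0, "ax": 0, "ay": 0, "az": 0}, {"jaw": 0.3, "dx": 0.154, "dy": 0.023, "dz": 0, "ax": 0, "ay": 0, "az": 0}, {"jaw": 0.3, "dx": 0.176, "dy": 0.027, "dz": 0, "ax": 0, "ay": 0, "az": 0}]}}

```text
t: 11.22
ee_pos: [0.4964, -0.3426, 0.231]
eef_rot: [[-0.174, 0.985, -0.0], [0.985, 0.174, -0.0], [-0.0, -0.0, -1.0]]
ft_force: [0.1, -0.4, -2.3]
width: 0.691
finger_force: 64.7
```

Emit:
{"method": "jog_arm", "body": {"plan": [{"jaw": 0.3, "dx": 0.02, "dy": 0.004, "dz": 0, "ax": 0, "ay": 0, "az": 0}, {"jaw": 0.3, "dx": 0.04, "dy": 0.007, "dz": 0, "ax": 0, "ay": 0, "az": 0}, {"jaw": 0.3, "dx": 0.06, "dy": 0.011, "dz": 0, "ax": 0, "ay": 0, "az": 0}, {"jaw": 0.3, "dx": 0.08, "dy": 0.014, "dz": 0, "ax": 0, "ay": 0, "az": 0}, {"jaw": 0.3, "dx": 0.082, "dy": 0.015, "dz": 0, "ax": 0, "ay": 0, "az": 0}, {"jaw": 0.3, "dx": 0.082, "dy": 0.015, "dz": 0, "ax": 0, "ay": 0, "az": 0}]}}

```text
t: 11.72
ee_pos: [0.5448, -0.3336, 0.2308]
eef_rot: [[-0.175, 0.985, -0.0], [0.985, 0.175, 0.0], [0.0, -0.0, -1.0]]
ft_force: [-0.6, -0.6, -1.5]
width: 0.688
finger_force: 64.7
```

```bash
python3 - <<'E'
from h import *
a=snap('scene','s5.png');b=snap('top','t5.png');s=sensors.state();e=s['ee_pos'];print(s['t'],e,s['eef_rot'].round(3).tolist(),s['ft_force'],s['joint_positions'].round(2))
c=cv2.resize(a[100:250,100:250],None,fx=2.6,fy=2.6);d=cv2.resize(b[130:280,400:550],None,fx=2.6,fy=2.6)
cv2.imwrite('pics/st5.png',np.hstack([c,d]))
E
```

```text
11.8167 [ 0.54342068 -0.33438788  0.23105317] [[-0.173, 0.985, -0.001], [0.985, 0.173, -0.0], [-0.0, -0.001, -1.0]] [ 0.18069815  0.10038074 -1.96443312] [ 0.07  0.52  0.61  1.6  -0.32  1.12  0.93]
```

Threaded without contact. Now I move back 10 mm along the arm and lower, keeping 4–5 mm of clearance, then tilt about the arm towards the hanging angle in two halves.

Emit:
{"method": "jog_arm", "body": {"plan": [{"jaw": 0.3, "dx": -0.005, "dy": -0.003, "dz": -0.008, "ax": 0, "ay": 0, "az": 0}, {"jaw": 0.3, "dx": -0.01, "dy": -0.006, "dz": -0.018, "ax": 0, "ay": 0, "az": 0}, {"jaw": 0.3, "dx": -0.014, "dy": -0.01, "dz": -0.03, "ax": 0, "ay": 0, "az": 0}, {"jaw": 0.3, "dx": -0.015, "dy": -0.01, "dz": -0.042, "ax": 0, "ay": 0, "az": 0}, {"jaw": 0.3, "dx": -0.015, "dy": -0.01, "dz": -0.05, "ax": 0, "ay": 0, "az": 0}, {"jaw": 0.3, "dx": -0.015, "dy": -0.01, "dz": -0.053, "ax": 0, "ay": 0, "az": 0}, {"jaw": 0.3, "dx": -0.015, "dy": -0.01, "dz": -0.053, "ax": 0, "ay": 0, "az": 0}]}}

```text
t: 12.4
ee_pos: [0.535, -0.3396, 0.1985]
eef_rot: [[-0.174, 0.985, -0.001], [0.985, 0.174, 0.001], [0.001, -0.001, -1.0]]
ft_force: [-0.0, -0.7, -2.4]
width: 0.691
finger_force: 64.7
```

Emit:
{"method": "jog_arm", "body": {"plan": [{"jaw": 0.3, "dx": 0, "dy": 0, "dz": -0.004, "ax": 0.027, "ay": 0.005, "az": 0}, {"jaw": 0.3, "dx": 0, "dy": 0.001, "dz": -0.008, "ax": 0.054, "ay": 0.0095, "az": 0}, {"jaw": 0.3, "dx": 0, "dy": 0.001, "dz": -0.012, "ax": 0.081, "ay": 0.014, "az": 0}, {"jaw": 0.3, "dx": 0, "dy": 0.002, "dz": -0.015, "ax": 0.1075, "ay": 0.019, "az": 0}, {"jaw": 0.3, "dx": 0, "dy": 0.003, "dz": -0.019, "ax": 0.134, "ay": 0.024, "az": 0}, {"jaw": 0.3, "dx": -0.001, "dy": 0.005, "dz": -0.023, "ax": 0.161, "ay": 0.028, "az": 0}, {"jaw": 0.3, "dx": -0.001, "dy": 0.008, "dz": -0.03, "ax": 0.215, "ay": 0.038, "az": 0}, {"jaw": 0.3, "dx": -0.001, "dy": 0.008, "dz": -0.03, "ax": 0.215, "ay": 0.038, "az": 0}]}}

```text
t: 13.07
ee_pos: [0.5329, -0.3373, 0.1788]
eef_rot: [[-0.153, 0.985, -0.076], [0.891, 0.171, 0.421], [0.428, -0.004, -0.904]]
ft_force: [-1.8, -1.0, -3.3]
width: 0.691
finger_force: 64.9
```

```bash
python3 - <<'E'
from h import *
s=sensors.state();e=s['ee_pos'];R=s['eef_rot'];print(s['t'],e,R.round(3).tolist(),s['ft_force'],s['joint_positions'].round(2))
u=np.array([.985,.173,0]);o=np.array([.173,-.985,0]);d=e-[.5375,-.2965,.201]
tilt=np.arccos(-R[2,2]);mz=-R[:,2];mx=np.cross(R[:,1],mz);print('s',d@u,'tilt',np.degrees(tilt),'arm in mug', -d@mx-.0045, -d@mz+.0881)
E
```

```text
13.0667 [ 0.53290319 -0.33726268  0.17880334] [[-0.153, 0.985, -0.076], [0.891, 0.171, 0.421], [0.428, -0.004, -0.904]] [-1.82939193 -1.03412744 -3.29865873] [ 0.38  0.74  0.46  1.4  -0.55  1.48  1.13]
s -0.011579798892670582 tilt 25.342240199647268 arm in mug -0.049608900778082825 0.09134498366841409
```

Emit:
{"method": "jog_arm", "body": {"plan": [{"jaw": 0.3, "dx": 0, "dy": 0.002, "dz": -0.004, "ax": 0.031, "ay": 0.0055, "az": 0}, {"jaw": 0.3, "dx": 0, "dy": 0.004, "dz": -0.007, "ax": 0.062, "ay": 0.011, "az": 0}, {"jaw": 0.3, "dx": -0.001, "dy": 0.007, "dz": -0.01, "ax": 0.093, "ay": 0.0165, "az": 0}, {"jaw": 0.3, "dx": -0.001, "dy": 0.0095, "dz": -0.0135, "ax": 0.124, "ay": 0.022, "az": 0}, {"jaw": 0.3, "dx": -0.002, "dy": 0.013, "dz": -0.017, "ax": 0.155, "ay": 0.027, "az": 0}, {"jaw": 0.3, "dx": -0.002, "dy": 0.016, "dz": -0.02, "ax": 0.186, "ay": 0.033, "az": 0}, {"jaw": 0.3, "dx": -0.003, "dy": 0.019, "dz": -0.023, "ax": 0.215, "ay": 0.038, "az": 0}, {"jaw": 0.3, "dx": -0.003, "dy": 0.019, "dz": -0.023, "ax": 0.215, "ay": 0.038, "az": 0}]}}

```text
t: 13.73
ee_pos: [0.532, -0.3242, 0.165]
eef_rot: [[-0.108, 0.985, -0.135], [0.632, 0.173, 0.756], [0.767, -0.004, -0.641]]
ft_force: [-1.0, -0.8, -2.9]
width: 0.691
finger_force: 64.9
```

```bash
cat > chk.py <<'E'
from h import *
s=sensors.state();e=s['ee_pos'];R=s['eef_rot'];print(s['t'],e.round(4),R[:,2].round(3),s['ft_force'].round(1),s['joint_positions'].round(2))
u=np.array([.985,.173,0]);d=e-[.5375,-.2965,.201]
mz=-R[:,2];mx=np.cross(R[:,1],mz);print('s',d@u,'tilt',np.degrees(np.arccos(-R[2,2])),'arm in mug', -d@mx-.0045, -d@mz+.0881)
E
python3 chk.py
```

```text
13.7333 [ 0.532  -0.3242  0.165 ] [-0.135  0.756 -0.641] [-1.  -0.8 -2.9] [ 0.56  0.96  0.34  1.18 -0.69  1.85  1.15]
s -0.01020888987423487 tilt 50.12865193356273 arm in mug -0.049028339855641735 0.09100566020701445
```

Emit:
{"method": "jog_arm", "body": {"plan": [{"jaw": 0.3, "dx": 0, "dy": 0.001, "dz": -0.002, "ax": 0, "ay": 0, "az": 0}, {"jaw": 0.3, "dx": 0, "dy": 0.002, "dz": -0.004, "ax": 0, "ay": 0, "az": 0}, {"jaw": 0.3, "dx": 0, "dy": 0.0025, "dz": -0.006, "ax": 0, "ay": 0, "az": 0}, {"jaw": 0.3, "dx": 0, "dy": 0.0025, "dz": -0.006, "ax": 0, "ay": 0, "az": 0}]}}

```text
t: 14.07
ee_pos: [0.5333, -0.3218, 0.1647]
eef_rot: [[-0.114, 0.985, -0.133], [0.634, 0.175, 0.753], [0.765, 0.001, -0.644]]
ft_force: [-0.1, 0.1, -2.0]
width: 0.691
finger_force: 64.9
```

```bash
python3 chk.py; python3 - <<'E'
from h import *
a=snap('scene','s6.png');b=snap('top','t6.png')
c=cv2.resize(a[100:250,100:250],None,fx=2.6,fy=2.6);d=cv2.resize(b[130:280,400:550],None,fx=2.6,fy=2.6)
cv2.imwrite('pics/st6.png',np.hstack([c,d]))
E
```

```text
14.0667 [ 0.5333 -0.3218  0.1647] [-0.133  0.753 -0.644] [-0.1  0.1 -2. ] [ 0.56  0.96  0.34  1.18 -0.69  1.85  1.15]
s -0.008527486889129464 tilt 49.9036114528403 arm in mug -0.04781323714075756 0.09303191631506014
```

Emit:
{"method": "jog_arm", "body": {"plan": [{"jaw": 0.3, "dx": 0, "dy": 0, "dz": -0.001, "ax": 0, "ay": 0, "az": 0}, {"jaw": 0.3, "dx": 0, "dy": 0, "dz": -0.002, "ax": 0, "ay": 0, "az": 0}, {"jaw": 0.3, "dx": 0, "dy": 0, "dz": -0.003, "ax": 0, "ay": 0, "az": 0}, {"jaw": 0.3, "dx": 0, "dy": 0, "dz": -0.003, "ax": 0, "ay": 0, "az": 0}]}}

```text
t: 14.5
ee_pos: [0.5327, -0.3223, 0.1619]
eef_rot: [[-0.112, 0.985, -0.133], [0.633, 0.174, 0.755], [0.766, -0.0, -0.642]]
ft_force: [0.0, 0.2, -3.1]
width: 0.69
finger_force: 64.9
```

Emit:
{"method": "jog_arm", "body": {"plan": [{"jaw": 0.3, "dx": 0, "dy": 0, "dz": -0.001, "ax": 0, "ay": 0, "az": 0}, {"jaw": 0.3, "dx": 0, "dy": 0, "dz": -0.002, "ax": 0, "ay": 0, "az": 0}, {"jaw": 0.3, "dx": 0, "dy": 0, "dz": -0.002, "ax": 0, "ay": 0, "az": 0}]}}

```text
t: 14.75
ee_pos: [0.5327, -0.3223, 0.1607]
eef_rot: [[-0.112, 0.985, -0.133], [0.632, 0.174, 0.755], [0.767, -0.0, -0.642]]
ft_force: [0.3, 0.3, -1.9]
width: 0.69
finger_force: 64.8
```

Emit:
{"method": "jog_arm", "body": {"plan": [{"jaw": 0.3, "dx": 0, "dy": 0, "dz": -0.001, "ax": 0, "ay": 0, "az": 0}, {"jaw": 0.3, "dx": 0, "dy": 0, "dz": -0.002, "ax": 0, "ay": 0, "az": 0}, {"jaw": 0.3, "dx": 0, "dy": 0, "dz": -0.002, "ax": 0, "ay": 0, "az": 0}]}}

```text
t: 15.0
ee_pos: [0.5328, -0.3223, 0.1603]
eef_rot: [[-0.112, 0.985, -0.133], [0.632, 0.174, 0.755], [0.767, 0.001, -0.642]]
ft_force: [0.0, -3.0, 1.6]
width: 0.687
finger_force: 64.8
```

Emit:
{"method": "jog_arm", "body": {"plan": [{"jaw": 0.3, "dx": 0, "dy": 0, "dz": -0.001, "ax": 0, "ay": 0, "az": 0}, {"jaw": 0.3, "dx": 0, "dy": 0, "dz": -0.002, "ax": 0, "ay": 0, "az": 0}, {"jaw": 0.3, "dx": 0, "dy": 0, "dz": -0.002, "ax": 0, "ay": 0, "az": 0}]}}

```text
t: 15.25
ee_pos: [0.5329, -0.3224, 0.1597]
eef_rot: [[-0.113, 0.985, -0.133], [0.632, 0.174, 0.755], [0.767, 0.001, -0.642]]
ft_force: [-0.3, -2.1, 7.0]
width: 0.686
finger_force: 65.2
```

```bash
python3 chk.py
```

```text
15.25 [ 0.5329 -0.3224  0.1597] [-0.133  0.755 -0.642] [-0.3 -2.1  7. ] [ 0.56  0.96  0.34  1.19 -0.69  1.84  1.16]
s -0.009008034190146088 tilt 50.0497430200002 arm in mug -0.05195923145501662 0.09568312878356344
```

Contact comes exactly where the arm meets the loop's upper corner, at mug (−52, 96). I ease the grip to let it settle, then open.

Emit:
{"method": "jog_arm", "body": {"plan": [{"jaw": 0.68, "dx": 0, "dy": 0, "dz": 0, "ax": 0, "ay": 0, "az": 0}, {"jaw": 0.69, "dx": 0, "dy": 0, "dz": 0, "ax": 0, "ay": 0, "az": 0}, {"jaw": 0.7, "dx": 0, "dy": 0, "dz": 0, "ax": 0, "ay": 0, "az": 0}, {"jaw": 0.72, "dx": 0, "dy": 0, "dz": 0, "ax": 0, "ay": 0, "az": 0}, {"jaw": 0.75, "dx": 0, "dy": 0, "dz": 0, "ax": 0, "ay": 0, "az": 0}, {"jaw": 0.8, "dx": 0, "dy": 0, "dz": 0, "ax": 0, "ay": 0, "az": 0}, {"jaw": 0.88, "dx": 0, "dy": 0, "dz": 0, "ax": 0, "ay": 0, "az": 0}, {"jaw": 0.88, "dx": 0, "dy": 0, "dz": 0, "ax": 0, "ay": 0, "az": 0}], "force": 20}}

```text
t: 15.92
ee_pos: [0.5327, -0.3221, 0.1583]
eef_rot: [[-0.112, 0.985, -0.134], [0.632, 0.174, 0.755], [0.767, -0.0, -0.642]]
ft_force: [0.8, 0.2, -0.7]
width: 0.882
finger_force: 0.0
```

Emit:
{"method": "jog_arm", "body": {"plan": [{"jaw": 0.88, "dx": 0, "dy": 0, "dz": 0, "ax": 0, "ay": 0, "az": 0}, {"jaw": 0.88, "dx": 0, "dy": 0, "dz": 0, "ax": 0, "ay": 0, "az": 0}, {"jaw": 0.88, "dx": 0, "dy": 0, "dz": 0, "ax": 0, "ay": 0, "az": 0}, {"jaw": 0.88, "dx": 0, "dy": 0, "dz": 0, "ax": 0, "ay": 0, "az": 0}, {"jaw": 0.88, "dx": 0, "dy": 0, "dz": 0, "ax": 0, "ay": 0, "az": 0}, {"jaw": 0.88, "dx": 0, "dy": 0, "dz": 0, "ax": 0, "ay": 0, "az": 0}, {"jaw": 0.88, "dx": 0, "dy": 0, "dz": 0, "ax": 0, "ay": 0, "az": 0}, {"jaw": 0.88, "dx": 0, "dy": 0, "dz": 0, "ax": 0, "ay": 0, "az": 0}]}}

```text
t: 16.58
ee_pos: [0.5328, -0.3222, 0.1585]
eef_rot: [[-0.112, 0.985, -0.133], [0.633, 0.174, 0.755], [0.766, 0.0, -0.642]]
ft_force: [0.0, -0.2, 0.8]
width: 0.878
finger_force: 0.0
```

```bash
python3 - <<'E'
from h import *
a=snap('scene','s7.png');b=snap('top','t7.png');s=sensors.state();print(s['t'],s['ee_pos'],s['eef_rot'][:,2],s['ft_force'],s['width'])
d0=cv2.imread('pics/s6.png')
print('diff',[int((np.abs(a[y:y+40,120:220].astype(int)-d0[y:y+40,120:220]).sum(2)>60).sum()) for y in(100,140,180)])
E
```

```text
16.6833 [ 0.53275509 -0.32225362  0.15855149] [-0.13337937  0.75475877 -0.64229989] [-0.26438915  0.01164613 -0.20027078] 0.8822349071691632
diff [0, 548, 763]
```

Emit:
{"method": "jog_arm", "body": {"plan": [{"jaw": 0.88, "dx": 0.003, "dy": -0.015, "dz": 0.013, "ax": 0, "ay": 0, "az": 0}, {"jaw": 0.88, "dx": 0.006, "dy": -0.034, "dz": 0.029, "ax": 0, "ay": 0, "az": 0}, {"jaw": 0.88, "dx": 0.01, "dy": -0.057, "dz": 0.048, "ax": 0, "ay": 0, "az": 0}, {"jaw": 0.88, "dx": 0.014, "dy": -0.079, "dz": 0.067, "ax": 0, "ay": 0, "az": 0}, {"jaw": 0.88, "dx": 0.018, "dy": -0.102, "dz": 0.087, "ax": 0, "ay": 0, "az": 0}, {"jaw": 0.88, "dx": 0.022, "dy": -0.124, "dz": 0.106, "ax": 0, "ay": 0, "az": 0}, {"jaw": 0.88, "dx": 0.026, "dy": -0.147, "dz": 0.125, "ax": 0, "ay": 0, "az": 0}, {"jaw": 0.88, "dx": 0.03, "dy": -0.17, "dz": 0.144, "ax": 0, "ay": 0, "az": 0}]}}

```text
t: 17.35
ee_pos: [0.5454, -0.4007, 0.2237]
eef_rot: [[-0.109, 0.982, -0.155], [0.624, 0.19, 0.758], [0.774, -0.014, -0.634]]
ft_force: [-0.0, 0.0, -2.5]
width: 0.88
finger_force: 0.0
```

Emit:
{"method": "jog_arm", "body": {"plan": [{"jaw": 0.88, "dx": 0, "dy": -0.03, "dz": 0.04, "ax": 0, "ay": 0, "az": 0}, {"jaw": 0.88, "dx": 0, "dy": -0.07, "dz": 0.09, "ax": 0, "ay": 0, "az": 0}, {"jaw": 0.88, "dx": 0, "dy": -0.1, "dz": 0.13, "ax": 0, "ay": 0, "az": 0}, {"jaw": 0.88, "dx": 0, "dy": -0.1, "dz": 0.13, "ax": 0, "ay": 0, "az": 0}, {"jaw": 0.88, "dx": 0, "dy": -0.1, "dz": 0.13, "ax": 0, "ay": 0, "az": 0}, {"jaw": 0.88, "dx": 0, "dy": -0.1, "dz": 0.13, "ax": 0, "ay": 0, "az": 0}, {"jaw": 0.88, "dx": 0, "dy": -0.1, "dz": 0.13, "ax": 0, "ay": 0, "az": 0}, {"jaw": 0.88, "dx": 0, "dy": -0.1, "dz": 0.13, "ax": 0, "ay": 0, "az": 0}]}}

```text
t: 18.02
ee_pos: [0.5255, -0.4776, 0.2988]
eef_rot: [[-0.038, 0.998, 0.042], [0.687, -0.004, 0.727], [0.726, 0.056, -0.685]]
ft_force: [-10.5, -11.5, -6.3]
width: 0.884
finger_force: 0.0
```

```bash
python3 - <<'E'
from h import *
import time
A=[];
for i in range(24):
    A.append(imaging.get_image('scene')[120:260,110:230].astype(int))
print('motion',[int((np.abs(A[i]-A[i-1]).sum(2)>45).sum()) for i in range(1,24)],int((np.abs(A[-1]-A[5]).sum(2)>45).sum()))
a=snap('scene','s8.png');b=snap('top','t8.png');s=sensors.state();print(s['t'],s['ee_pos'],s['ft_force'])
c=cv2.resize(a[100:280,90:350],None,fx=1.5,fy=1.5);d=cv2.resize(b[130:310,270:530],None,fx=1.5,fy=1.5)
cv2.imwrite('pics/st8.png',np.hstack([c,d]))
E
```

```text
motion [105, 79, 55, 36, 14, 4, 4, 10, 9, 11, 6, 6, 0, 1, 3, 2, 0, 2, 1, 1, 3, 0, 0] 47
19.3167 [ 0.53625042 -0.45992226  0.30481669] [-0.73210553 -1.23759754  0.11746294]
```

View pics/st8.png

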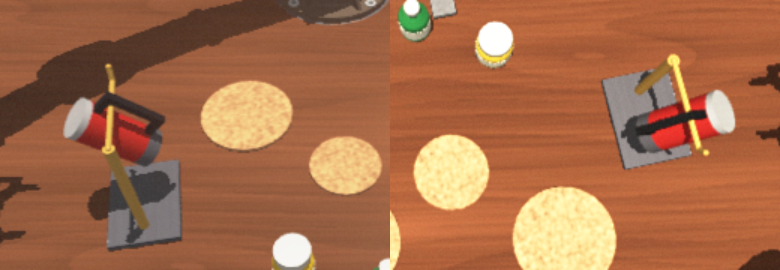

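The mug hangs by its handle near the middle of the arm (scene crop (112,130)) and has come to rest. The gripper is clear, and the jar and bottles are where they were. Handing in.

```bash
python3 - <<'E'
from h import *
A=[imaging.get_image('scene')[120:260,110:230].astype(int) for i in range(15)]
print(int((np.abs(A[-1]-A[0]).sum(2)>45).sum()),sensors.state()['dq'].round(3))
print(env.finish_job())
E
```

```text
0 [-0.001 -0.    -0.001 -0.     0.001 -0.001  0.   ]
the job is handed in; nothing more can be done
None
```

The mug was stood upright on the 120 mm mat, released, taken hold of afresh and hung by its handle on the brass hook; it hangs still, the robot is clear, the bystanders are untouched, and the job was handed in at about 20 s.

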